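# Reverse a row of dismantled fittings for refitting

## Task

The four fittings stand in the wooden rack in the order they came off the machine. Move them all to the blue rack in the reverse order for refitting, so that the rightmost becomes the leftmost and so on, each standing upright as it does now on the white disc in the middle of its own compartment. Do not disturb the screwdriver or the dust brush.

Things in the scene. Friction and masses are not known exactly. Their poses are not given: they have to be found in the camera images.
- spacer_post: White nylon spacer post, a plain round upright cylinder, 17 mm diameter, 60 mm high. Starts standing in one compartment of the wooden rack, on its pad, up to 6 mm off the compartment's centre, at any yaw. Origin: centre of its underside, z up along its axis. 
- clamp_knob: Clamp knob: black round lobed grip 44 mm in diameter and 16 mm high at the bottom, with a smaller red cap (24 mm diameter) on top, 30 mm high in all. Starts standing in one compartment of the wooden rack, on its pad, up to 6 mm off the compartment's centre, at any yaw. Origin: centre of its underside, z up along its axis. 
- star_knob: Black star knob standing on its head with its steel stud pointing up: lobed head 36 x 40 mm, 15 mm high, then a 20 mm diameter hub to 21 mm, then the 6 mm diameter stud to 46 mm. Starts standing in one compartment of the wooden rack, on its pad, up to 6 mm off the compartment's centre, at any yaw. Origin: centre of its underside, z up along its axis. 
- shaft_collar: Aluminium clamp collar lying flat, a ring 28 mm in diameter (30 mm along its own y, over its small black screw at +y) and 12 mm high, with a hole in the middle. Starts standing in one compartment of the wooden rack, on its pad, up to 6 mm off the compartment's centre, at any yaw. Origin: centre of its underside, z up along its axis. 
- wooden_rack: Brown wooden rack where the fittings start. Fixed board 84 x 320 x 14 mm; origin: centre of underside; +y to the robot's left (yaw within 0.15 rad). Four compartments centred at x = 0, y = +105, +35, -35, -105 mm, floor at z = 14 mm, parted by ribs 4 mm thick with tops at z = 20 mm; fronts and backs open. Nearer or farther of the two racks. 
- blue_rack: Blue rack, aluminium ribs, empty at the start. Fixed board 84 x 320 x 14 mm; origin: centre of underside; +y to the robot's left (yaw within 0.15 rad). Four compartments centred at x = 0, y = +105, +35, -35, -105 mm, floor at z = 14 mm, parted by ribs 4 mm thick with tops at z = 20 mm; fronts and backs open. Nearer or farther of the two racks. White 32 mm discs mark the centres.
- spacer_post_pad: Fixed green rubber pad, 62 x 58 x 3 mm, lying flat in the middle of a wooden-rack compartment (underside at the compartment floor, top 3 mm above it); origin: centre of its underside. The spacer post stands on it at the start and so the pad goes on marking where the spacer post stood. Its colour means nothing else.
- clamp_knob_pad: Fixed yellow rubber pad, 62 x 58 x 3 mm, lying flat in the middle of a wooden-rack compartment (underside at the compartment floor, top 3 mm above it); origin: centre of its underside. The clamp knob stands on it at the start and so the pad goes on marking where the clamp knob stood. Its colour means nothing else.
- star_knob_pad: Fixed orange rubber pad, 62 x 58 x 3 mm, lying flat in the middle of a wooden-rack compartment (underside at the compartment floor, top 3 mm above it); origin: centre of its underside. The star knob stands on it at the start and so the pad goes on marking where the star knob stood. Its colour means nothing else.
- shaft_collar_pad: Fixed black rubber pad, 62 x 58 x 3 mm, lying flat in the middle of a wooden-rack compartment (underside at the compartment floor, top 3 mm above it); origin: centre of its underside. The shaft collar stands on it at the start and so the pad goes on marking where the shaft collar stood. Its colour means nothing else.
- screwdriver: Bystander: red and black screwdriver, 187 mm long, lying on the table to the left of the racks, about along world x. Origin: underside centre.
- dust_brush: Bystander: flat wooden dust brush, 153 mm long, lying on the table to the right of the racks, about along world x. Origin: underside centre.

How it is judged:
At the end, for the whole second after the job is handed in: Each fitting stands upright (within 0.15 rad) and at rest on the floor of its own blue-rack compartment, within 15 mm of its centre along each rack axis, in the reverse of the starting left-to-right order (pad at y in the wooden rack's frame: fitting at -y in the blue rack's) (((y of spacer_post_pad in the frame of wooden_rack between 0.085 and 0.125 m and y of spacer_post in the frame of blue_rack between -0.12 and -0.09 m) or (y of spacer_post_pad in the frame of wooden_rack between 0.015 and 0.055 m and y of spacer_post in the frame of blue_rack between -0.05 and -0.02 m) or (y of spacer_post_pad in the frame of wooden_rack between -0.055 and -0.015 m and y of spacer_post in the frame of blue_rack between 0.02 and 0.05 m) or (y of spacer_post_pad in the frame of wooden_rack between -0.125 and -0.085 m and y of spacer_post in the frame of blue_rack between 0.09 and 0.12 m)) and x of spacer_post in the frame of blue_rack between -0.015 and 0.015 m and z of spacer_post in the frame of blue_rack between 0.009 and 0.019 m and angle between each of spacer_post, clamp_knob, star_knob, shaft_collar's own z axis and vertical below 0.15 rad and linear speed of each of spacer_post, clamp_knob, star_knob, shaft_collar below 0.02 m/s and angular speed of each of spacer_post, clamp_knob, star_knob, shaft_collar below 0.3 rad/s and ((y of clamp_knob_pad in the frame of wooden_rack between 0.085 and 0.125 m and y of clamp_knob in the frame of blue_rack between -0.12 and -0.09 m) or (y of clamp_knob_pad in the frame of wooden_rack between 0.015 and 0.055 m and y of clamp_knob in the frame of blue_rack between -0.05 and -0.02 m) or (y of clamp_knob_pad in the frame of wooden_rack between -0.055 and -0.015 m and y of clamp_knob in the frame of blue_rack between 0.02 and 0.05 m) or (y of clamp_knob_pad in the frame of wooden_rack between -0.125 and -0.085 m and y of clamp_knob in the frame of blue_rack between 0.09 and 0.12 m)) and x of clamp_knob in the frame of blue_rack between -0.015 and 0.015 m and z of clamp_knob in the frame of blue_rack between 0.009 and 0.019 m and ((y of star_knob_pad in the frame of wooden_rack between 0.085 and 0.125 m and y of star_knob in the frame of blue_rack between -0.12 and -0.09 m) or (y of star_knob_pad in the frame of wooden_rack between 0.015 and 0.055 m and y of star_knob in the frame of blue_rack between -0.05 and -0.02 m) or (y of star_knob_pad in the frame of wooden_rack between -0.055 and -0.015 m and y of star_knob in the frame of blue_rack between 0.02 and 0.05 m) or (y of star_knob_pad in the frame of wooden_rack between -0.125 and -0.085 m and y of star_knob in the frame of blue_rack between 0.09 and 0.12 m)) and x of star_knob in the frame of blue_rack between -0.015 and 0.015 m and z of star_knob in the frame of blue_rack between 0.009 and 0.019 m and ((y of shaft_collar_pad in the frame of wooden_rack between 0.085 and 0.125 m and y of shaft_collar in the frame of blue_rack between -0.12 and -0.09 m) or (y of shaft_collar_pad in the frame of wooden_rack between 0.015 and 0.055 m and y of shaft_collar in the frame of blue_rack between -0.05 and -0.02 m) or (y of shaft_collar_pad in the frame of wooden_rack between -0.055 and -0.015 m and y of shaft_collar in the frame of blue_rack between 0.02 and 0.05 m) or (y of shaft_collar_pad in the frame of wooden_rack between -0.125 and -0.085 m and y of shaft_collar in the frame of blue_rack between 0.09 and 0.12 m)) and x of shaft_collar in the frame of blue_rack between -0.015 and 0.015 m and z of shaft_collar in the frame of blue_rack between 0.009 and 0.019 m); the robot touches nothing.
It fails at once if the screwdriver was moved by more than 20 mm (distance of screwdriver from where it was at the start of the episode above 0.02 m).
It fails at once if the dust brush was moved by more than 20 mm (distance of dust_brush from where it was at the start of the episode above 0.02 m).
It also fails if it takes over 96 s, if anything falls off the work surface, if the arm or the gripper's body presses on something with over 40 N, if the wrist force passes 120 N, or if a joint passes its speed limit or range.

## Robot

A 7-joint arm with a two-finger parallel gripper is mounted at the origin on a cart in front of the work surface, level with it; the furniture and walls round the work are solid. World frame = base frame: x ahead of the robot, y to its left, z up, the work surface at z = 0. Lengths are in m, angles in rad, forces in N, time in s.
With the tool pointing down it reaches from about 0.425 to 0.875 m from the base axis. Payload 4.7 kg.
Tool frame: the origin (TCP) lies on the centre line of the jaws, within the pads' length; the fingertips stand ahead of it and the grasp point (between the pads) lies 8 mm behind it (ctrl.finger_overhang is the x of the fingertips in the tool frame, in m); x points along the fingers, z is the direction in which the jaws open and shut, and the axes are right-handed (so a half turn about x gives the same grasp; the last joint's range is limited). The gripper opens to 87 mm and grips with 3 to 60 N. Pads are 19 mm wide; open, the fingers measure 117 mm over their backs; the gripper's body (75 mm by 190 mm) begins 51 mm behind the grasp point.
Start: joints at [1.165, 0.321, -0.07, 1.45, 0.023, 1.371, -0.057], TCP at [0.265, -0.594, 0.234] pointing down, gripper open.
Joint ranges: [-2.86, 2.86], [-0.3, 2.09], [-1.38, 1.24], [0.06, 2.45], [-1.56, 4.7], [0.09, 2.05], [-2.69, 2.69]. Speed limits (rad/s): [2.57, 2.57, 3.14, 3.14, 3.14, 3.14, 3.14].

## Interface

Orientations are given as a rotation vector (axis times angle).
In Python, from bench import readout, viewer, job, nets, ctrl gives the robot as it stands.
- The arm moves only by the shell command python3 -m creep 'ROWS' [FORCE]. ROWS is JSON, a list of rows, each an object with "linear": the shift along the tool's x, y, z in m, a list of three; "twist": the turn, a rotation vector about the tool's x, y, z in degrees, a list of three; "fingers": the gripper's target within -1 to 1 (shut at 1, half-way at 0, fully open at -1). A call has 1 to 8 rows; each row is the pose to reach, as a shift and turn from the pose commanded when the call began, along the tool's axes at that moment; what a row does not reach only later rows make up. A row lasts 1/12 s, in which the tool goes at most 41.7 mm and 7.16 degrees, less where a joint would pass 70% of its speed; a pose out of reach is approached as far as the arm can. A call with a gripper value outside its range is refused whole. The fingers move at their own pace and stop on an object; FORCE is the grip in N (left out, the last holds). Time passes only in rows, so rows that repeat a pose let the fingers close. It gives the time, the measured TCP pose, the force and the opening at its end, in the units of the state.
- readout.get_state(): the state, without advancing time (a new reading comes with each control period).
- viewer.get_image(name): name is "side" or "top" or "wrist"; returns (picture, depth): 384x512x3 uint8, red, green, blue; 384x512 float32, m along the optical axis (not along the pixel's ray), 0 where there is no reading.
- viewer.camera_params(name): a dict with "K" (3x3 intrinsics, pixels), "k1" (the pictures are not rectified: a ray, as slopes to the right and down, at radius r is drawn at 1 + k1 r^2 times it, then the intrinsics apply), "cam_to_world" (4x4, takes a point from camera to world coordinates). Camera axes: x right, y down, z forward; pixel columns grow to the right and rows downward; lengths in m; the calibration is good to about 2 mm. A picture is of the moment at which its call begins: read the wrist's pose just before it. camera_params takes no time and is no camera call; for the wrist camera it gives the pose at the moment of the call.
- job.close_job(): hands the job in, once; it reports no verdict.
Trained networks look in the newest picture that a camera, given by its name, has taken for a name from the list of things; names that differ only in an ending like _2 or _b are one class to them, and where a whole thing is asked for, a point or a joint stands for the part that bears it (a point fixed in the world has none). Each returns a list of dicts, best first, with "conf" (0 to 1); they miss things now and then, are a little off and sometimes report something else, mostly with a low value. They report only what shows in the picture. A call takes as long as a camera call.
- nets.boxes_of(camera, label): "centre" ([x, y, z] in m, in world coordinates, good to about 4 mm: the middle of the surface that is visible of it).
- nets.place_of(camera, label): "centre" ([x, y, z] in m, in world coordinates, good to about 4 mm: a listed point, or the origin of a listed thing).
The state is a dict: "time": time; "joint_positions": joint angles; "qd": joint speeds; "joint_torque": joint torques, N m; "position": TCP position; "tool_rot": TCP orientation; "ft_force": force on the tool from outside, world axes, zero at the start; "torque": the same for the moment, N m; "grip_width": opening from 0.0 (shut) to 1.0 (fully open).
Only numpy, scipy, OpenCV 4.12 (cv2) and the standard library are available. Lean on these libraries where they do the work, as an engineer would, in place of code of your own. Each camera call takes 0.05 s, during which the arm holds its last target.

## Working session

There is one attempt and no reset: what is moved stays moved. The work goes in short steps, Python scripts to look and compute and a shell command to move; the robot and the scene stay as the last step left them, time stands still between calls to the robot, and variables do not carry over. Pictures are saved under pics/ and viewed, and the job is handed in when it is done.

```bash
ls; mkdir -p pics; python3 - <<'E'
from bench import readout, viewer, job, nets, ctrl
import cv2,numpy as np
print(readout.get_state()); print(ctrl.finger_overhang, [a for a in dir(ctrl) if a[0]!='_'])
for c in ["top","side"]:
    im,d=viewer.get_image(c); cv2.imwrite(f"pics/{c}0.png",im[:,:,::-1])
    p=viewer.camera_params(c); print(c,p)
    for n in ["spacer_post","clamp_knob","star_knob","shaft_collar","wooden_rack","blue_rack","spacer_post_pad","clamp_knob_pad","star_knob_pad","shaft_collar_pad"]+(["screwdriver","dust_brush"] if c=="top" else []):
        r=nets.place_of(c,n); print(n,[(np.round(x["centre"],4).tolist(),round(x["conf"],2)) for x in r[:2]])
E
```

```text
pics
{'time': 0.0, 'joint_positions': array([ 1.16511801,  0.32181623, -0.0701018 ,  1.45166629,  0.02260989,
        1.37078653, -0.05689462]), 'qd': array([ 1.30438615e-03, -3.88699559e-04,  5.58557991e-05,  8.79137827e-04,
       -1.03702708e-03,  2.89678841e-04,  7.72724553e-04]), 'joint_torque': array([ 7.91195343e-04, -4.91285741e+01, -4.03295355e-01, -3.12532461e+01,
       -6.39463635e-02,  4.37443075e-02,  1.87061119e-04]), 'position': array([ 0.26466036, -0.59310316,  0.23247039]), 'tool_rot': array([ 0.89562073,  1.38072887, -0.89407325]), 'ft_force': array([ 0.19939562, -0.61969035, -0.27291704]), 'torque': array([0.01293485, 0.05672302, 0.01018405]), 'grip_width': 1.003776906101305}
0.011 ['MotionError', 'finger_overhang']
top {'K': array([[348.44611564,   0.        , 254.35320793],
       [  0.        , 348.44611564, 193.4081764 ],
       [  0.        ,   0.        ,   1.        ]]), 'k1': 0.013744843281736498, 'cam_to_world': array([[-0.01018833, -0.98797816,  0.15425743,  0.41724848],
       [-0.9992166 ,  0.00415943, -0.03935581,  0.02513986],
       [ 0.03824106, -0
[... 1044 characters left out ...]
5653637, -0.76113409,  0.74065331],
       [ 0.00973146, -0.9028493 , -0.429847  ,  0.46021173],
       [ 0.        ,  0.        ,  0.        ,  1.        ]])}
spacer_post [([0.6361, 0.0383, 0.018], 0.7)]
clamp_knob [([0.629, -0.032, 0.018], 0.42)]
star_knob [([0.628, 0.1104, 0.0173], 0.64)]
shaft_collar [([0.6335, 0.1819, 0.0175], 0.53)]
wooden_rack [([0.6366, 0.0733, 0.0013], 0.6)]
blue_rack [([0.4731, -0.0385, 0.0008], 0.64)]
spacer_post_pad [([0.6332, 0.0688, 0.0012], 0.61), ([0.6335, 0.0384, 0.0128], 0.49)]
clamp_knob_pad [([0.6356, -0.0314, 0.0125], 0.51), ([0.6329, 0.038, 0.0126], 0.4)]
star_knob_pad [([0.6314, 0.104, 0.0149], 0.51)]
shaft_collar_pad [([0.6389, 0.1765, 0.0135], 0.75)]
```

View pics/top0.png

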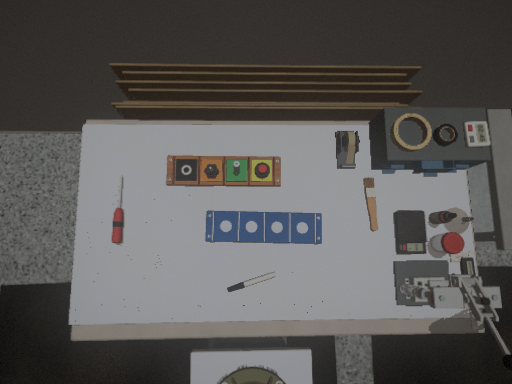

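View pics/side0.png

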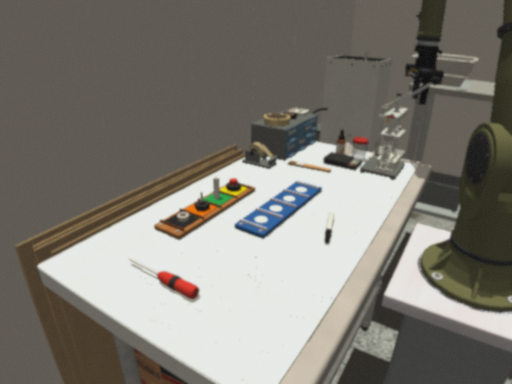

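```bash
cat > h.py <<'E'
from bench import readout, viewer, job, nets, ctrl
import cv2,numpy as np
from scipy.spatial.transform import Rotation as R
def pix2plane(c,uv,z,p=None):
    p=p or viewer.camera_params(c); K,k1,T=p["K"],p["k1"],p["cam_to_world"]
    out=[]
    for u,v in np.atleast_2d(uv):
        q=np.array([(u-K[0,2])/K[0,0],(v-K[1,2])/K[1,1]]); s=q.copy()
        for _ in range(10): s=q/(1+k1*(s@s))
        d=T[:3,:3]@np.array([s[0],s[1],1]); o=T[:3,3]
        out.append(o+d*(z-o[2])/d[2])
    return np.array(out)
def world2pix(X,p):
    T=p["cam_to_world"]; c=T[:3,:3].T@(np.array(X)-T[:3,3]); s=c[:2]/c[2]; s=s*(1+p["k1"]*(s@s))
    return s*[p["K"][0,0],p["K"][1,1]]+[p["K"][0,2],p["K"][1,2]]
def target(yaw):
    # tool x down, z (jaws) along (cos,sin) yaw
    x=np.array([0,0,-1.]); z=np.array([np.cos(yaw),np.sin(yaw),0]); y=np.cross(z,x)
    return R.from_matrix(np.c_[x,y,z])
def go(xyz,yaw=None):
    s=readout.get_state(); r=R.from_rotvec(s["tool_rot"])
    m=r.as_matrix(); print("t",round(s["time"],2),"pos",s["position"].round(4),"tool x",m[:,0].round(3),"z",m[:,2].round(3),"yawz",round(np.arctan2(m[1,2],m[0,2]),4),"grip",round(s["grip_width"],3),"F",s["ft_force"].round(1))
    if xyz is not None:
        print("linear mm",(r.inv().apply(np.array(xyz)-s["position"])*1000).round(1))
        if yaw is not None:
            for yy in (yaw,yaw+np.pi):
                print("twist deg",np.degrees((r.inv()*target(yy)).as_rotvec()).round(2))
E
python3 - <<'E'
from h import *
im=cv2.imread("pics/top0.png"); 
g=im.astype(int).min(2)
sub=np.zeros(g.shape,np.uint8); sub[212:242,210:318]=(g[212:242,210:318]>110)*255
n,l,s,c=cv2.connectedComponentsWithStats(sub)
P=[]
for i in range(1,n):
    if s[i,4]>40: 
        w=pix2plane("top",c[i],.014)[0]; P.append(w); print(s[i],c[i].round(1),w.round(4))
P=np.array(P); print(P.mean(0)); print(np.polyfit(P[:,1],P[:,0],1))
cv2.imwrite("pics/crop0.png",cv2.resize(im[150:250,160:330],None,fx=4,fy=4,interpolation=cv2.INTER_CUBIC))
go([.55,.02,.234],0)
E
```

```text
[289 213   2  29  56] [289.5 227.4] [ 0.4719 -0.1091  0.014 ]
[220 221  12  11 105] [225.5 226. ] [0.4771 0.067  0.014 ]
[246 221  11  12 104] [251.  226.3] [ 0.4758 -0.0029  0.014 ]
[271 222  12  11 103] [276.6 226.9] [ 0.4735 -0.0733  0.014 ]
[297 222  11  12 104] [301.9 227.4] [ 0.4717 -0.1434  0.014 ]
[ 0.47398672 -0.05234189  0.014     ]
[0.02797877 0.47545118]
t 1.2 pos [ 0.2649 -0.5936  0.2336] tool x [ 0. -0. -1.] z [ 0.408 -0.913  0.   ] yawz -1.151 grip 1.0 F [ 0.2 -0.  -0.1]
linear mm [-5.000e-01  5.104e+02 -4.441e+02]
twist deg [-6.595e+01  1.000e-02  1.000e-02]
twist deg [ 1.1405e+02  1.0000e-02 -1.0000e-02]
```

View pics/crop0.png

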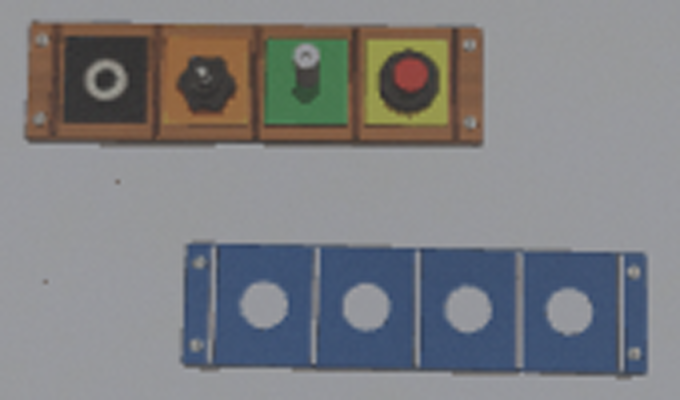

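```bash
python3 - <<'E'
from h import *
im,d=viewer.get_image("top"); p=viewer.camera_params("top");K,T=p["K"],p["cam_to_world"]
v,u=np.mgrid[:384,:512]; q=np.stack([(u-K[0,2])/K[0,0],(v-K[1,2])/K[1,1],np.ones(u.shape)],-1)
X=(q*d[...,None])@T[:3,:3].T+T[:3,3]; 
np.set_printoptions(linewidth=200)
Z=X[...,2]*1000; Z[d==0]=-999
for r in range(256,320,6): print(r,X[r,430,0].round(2),Z[r,380:500:6].astype(int))
print(X[290,380:500:6,1].round(2))
E
python3 - <<'E'
from h import *
im,d=viewer.get_image("side"); cv2.imwrite("pics/s1.png",cv2.resize(im[40:200,300:500,::-1],None,fx=4,fy=3.75))
E
```

```text
256 0.39 [  -2    0    2    2    0    1    0    0   -1    1   -2   -1    6    7    5    0 -775 -781 -779 -776]
262 0.37 [   0    0    0   18   20   23   19   20   18   21   21   19    0    1    8   12   -3 -774 -783 -775]
268 0.36 [   2    0    0   17   22   19   23   20   17   21   19   14    1    3   12   16   -4 -780 -767 -769]
274 0.34 [   1    1    0   17   22   22   17   16   20   19   18   17  182  185  190  189    0 -762 -763 -769]
280 0.34 [   0    0    3   17   27   34   51   51  130  139  138  139  204  218  213  214  216 -766 -770 -763]
286 0.33 [   0    0    0   23   59   83  102   49  129  192  193  195  192  214  226  199  221 -767 -768 -767]
292 0.32 [ -1   0  -2  17  53  98 117 145 188 203 202 202 203 205 224 204 217 232 205 204]
298 0.3 [  1   1  -3  21  19  28  54 123 184 203 209 203 204 203 232 242 244 259 262 209]
304 0.28 [  0   1   0  20  23  21  21  19  20 199 204 202 202 204 206 241 203 262 262 203]
310 0.24 [  0   1   2   0   2  -1   0  -2  -2   1   0   1   0   0   1 238 255  -5 246 256]
316 0.23 [  0   0   0   0   0   3   0   0   0   2  -2  -1  -1   0   0   7 256 264 259 262]
[-0.36 -0.37 -0.39 -0.4  -0.4  -0.4  -0.4  -0.4  -0.41 -0.4  -0.41 -0.42 -0.44 -0.45 -0.45 -0.48 -0.48 -0.49 -0.52 -0.53]
```

View pics/s1.png

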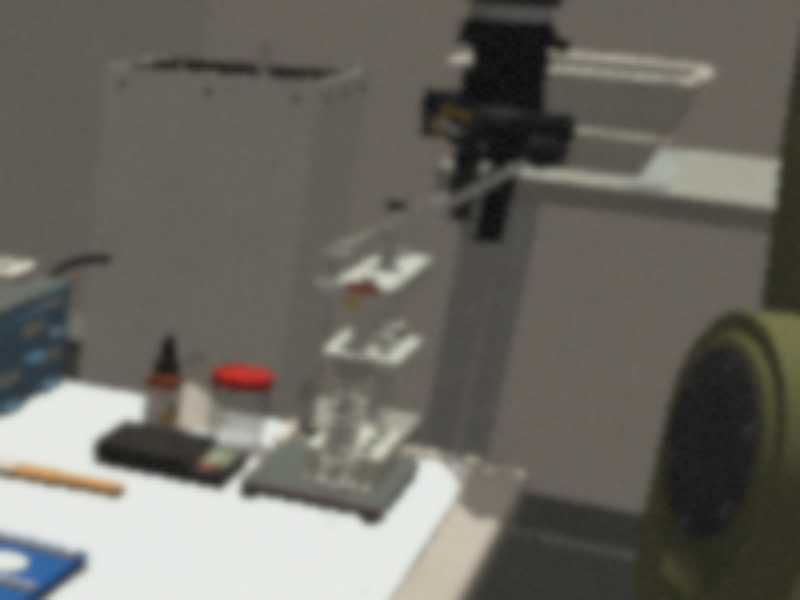

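```bash
python3 -m creep '[{"linear":[-0.04,0,0],"twist":[0,0,0],"fingers":-1},{"linear":[-0.08,0,0],"twist":[0,0,0],"fingers":-1},{"linear":[-0.12,0,0],"twist":[0,0,0],"fingers":-1},{"linear":[-0.16,0,0],"twist":[0,0,0],"fingers":-1},{"linear":[-0.2,0,0],"twist":[0,0,0],"fingers":-1},{"linear":[-0.24,0,0],"twist":[0,0,0],"fingers":-1},{"linear":[-0.24,0,0],"twist":[0,0,0],"fingers":-1}]' 20; python3 -c "
from h import *
go([.55,-.04,.3],-0.026)"
```

```text
time: 1.88
position: [0.2654, -0.5945, 0.4834]
tool_rot: [0.887, 1.366, -0.899]
ft_force: [-0.5, -0.0, 1.5]
grip_width: 0.998
t 1.88 pos [ 0.2654 -0.5945  0.4834] tool x [ 0.007 -0.013 -1.   ] z [ 0.407 -0.913  0.015] yawz -1.1511 grip 0.998 F [-0.5 -0.   1.5]
linear mm [ 178.   485.7 -393. ]
twist deg [-64.46   0.77   0.44]
twist deg [115.54   0.5   -0.87]
```

```bash
python3 -m creep '[{"linear":[0,0.03,-0.024],"twist":[-6,0,0],"fingers":-1},{"linear":[0,0.06,-0.048],"twist":[-12,0,0],"fingers":-1},{"linear":[0,0.09,-0.072],"twist":[-18,0,0],"fingers":-1},{"linear":[0,0.12,-0.096],"twist":[-24,0,0],"fingers":-1},{"linear":[0,0.15,-0.12],"twist":[-30,0,0],"fingers":-1},{"linear":[0,0.18,-0.144],"twist":[-36,0,0],"fingers":-1},{"linear":[0,0.21,-0.168],"twist":[-42,0,0],"fingers":-1},{"linear":[0,0.24,-0.192],"twist":[-48,0,0],"fingers":-1}]'; python3 -c "
from h import *
go([.55,-.04,.3],-0.026)"
```

```text
time: 2.55
position: [0.4063, -0.3185, 0.4738]
tool_rot: [0.241, 1.557, -0.242]
ft_force: [0.5, -0.3, -0.8]
grip_width: 0.999
t 2.55 pos [ 0.4063 -0.3185  0.4738] tool x [ 0.    -0.001 -1.   ] z [ 0.953 -0.303  0.001] yawz -0.3082 grip 0.999 F [ 0.5 -0.3 -0.8]
linear mm [173.6 309.1  52.3]
twist deg [-16.17   0.03   0.04]
twist deg [ 1.6383e+02  6.0000e-02 -5.0000e-02]
```

```bash
python3 -m creep '[{"linear":[0.02,0.04,0.006],"twist":[-2,0,0],"fingers":-1},{"linear":[0.04,0.075,0.012],"twist":[-4,0,0],"fingers":-1},{"linear":[0.06,0.11,0.019],"twist":[-6,0,0],"fingers":-1},{"linear":[0.08,0.15,0.026],"twist":[-8,0,0],"fingers":-1},{"linear":[0.1,0.19,0.033],"twist":[-10,0,0],"fingers":-1},{"linear":[0.12,0.23,0.04],"twist":[-13,0,0],"fingers":-1},{"linear":[0.14,0.27,0.046],"twist":[-15,0,0],"fingers":-1},{"linear":[0.155,0.307,0.052],"twist":[-16,0,0],"fingers":-1}]'; python3 -c "
from h import *
go([.55,-.04,.3],-0.026)
im,d=viewer.get_image('wrist'); cv2.imwrite('pics/w1.png',im[:,:,::-1])
for n in ['spacer_post','clamp_knob','star_knob','shaft_collar','wooden_rack','blue_rack']:
    r=nets.place_of('wrist',n); print(n,[(np.round(x['centre'],4).tolist(),round(x['conf'],2)) for x in r[:2]])
"
```

```text
time: 3.22
position: [0.5439, -0.055, 0.3234]
tool_rot: [0.025, 1.57, -0.026]
ft_force: [1.2, -0.5, 0.8]
grip_width: 0.999
t 3.22 pos [ 0.5439 -0.055   0.3234] tool x [ 0.    -0.001 -1.   ] z [ 0.999 -0.033  0.   ] yawz -0.0329 grip 0.999 F [ 1.2 -0.5  0.8]
linear mm [23.4 15.2  5.6]
twist deg [-0.39  0.01  0.05]
twist deg [ 1.7961e+02  7.0000e-02 -2.0000e-02]
spacer_post [([0.6343, 0.0417, 0.0116], 0.67), ([0.6335, 0.0374, 0.0179], 0.49)]
clamp_knob [([0.6281, -0.0292, 0.0183], 0.87)]
star_knob [([0.6269, 0.109, 0.0175], 0.63)]
shaft_collar [([0.6322, 0.07, 0.0038], 0.61)]
wooden_rack [([0.633, 0.0701, 0.0028], 0.74)]
blue_rack [([0.4728, -0.0348, 0.0001], 0.92)]
```

View pics/w1.png

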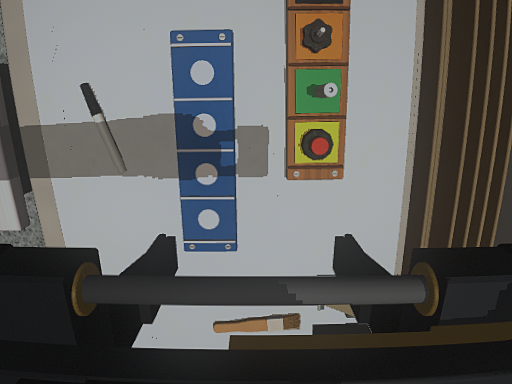

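```bash
python3 - <<'E'
from h import *
p=viewer.camera_params('wrist'); go(None)
f=lambda uv,z:pix2plane('wrist',uv,z,p)[:,:2].round(4).tolist()
im=cv2.imread('pics/w1.png').astype(int); B,G,Rr=im[...,0],im[...,1],im[...,2]
def com(m,x0,y0,x1,y1):
    k=np.zeros_like(m);k[y0:y1,x0:x1]=m[y0:y1,x0:x1]; n,l,s,c=cv2.connectedComponentsWithStats(k.astype(np.uint8)); i=1+s[1:,4].argmax(); return s[i].tolist(),c[i]
for nm,m,b,z in [('cap',(Rr>140)&(G<90),(295,120,345,175),.047),('knob',(Rr<90)&(G<90)|((Rr>140)&(G<90)),(290,115,345,172),.033),
  ('post',(im.min(2)>120),(300,70,342,112),.077),('star',(im.max(2)<85),(290,12,345,60),.032),
  ('d1',im.min(2)>120,(180,50,225,95),.0145),('d2',im.min(2)>80,(185,104,225,147),.0145),('d3',im.min(2)>80,(185,155,228,193),.0145),('d4',im.min(2)>120,(188,202,228,235),.0145)]:
    s,c=com(m,*b); print(nm,s,c.round(1),f(c,z))
cv2.imwrite('pics/w1c.png',cv2.resize(im[0:260,160:360].astype(np.uint8),None,fx=3,fy=2.3))
E
```

```text
t 3.57 pos [ 0.5437 -0.0583  0.3249] tool x [ 0.001 -0.001 -1.   ] z [ 0.999 -0.037  0.001] yawz -0.0368 grip 1.005 F [ 0.7 -0.2  0. ]
cap [312, 138, 17, 17, 218] [319.5 145.7] [[0.6299, -0.0364]]
knob [301, 129, 32, 31, 745] [316.3 143.7] [[0.6282, -0.0354]]
post [324, 83, 14, 14, 141] [330.1  89.5] [[0.6357, 0.0341]]
star [302, 19, 30, 34, 711] [316.2  35.8] [[0.6271, 0.1027]]
d1 [190, 60, 24, 25, 456] [201.8  72.2] [[0.4757, 0.0647]]
d2 [193, 113, 23, 24, 431] [204.1 124.7] [[0.4737, -0.0056]]
d3 [195, 163, 23, 22, 389] [206.1 173.7] [[0.4713, -0.0758]]
d4 [198, 209, 21, 20, 327] [208.2 218.8] [[0.4691, -0.1458]]
```

```bash
python3 -c "
from h import *
go([.629,-.033,.11],-0.02)"
```

```text
t 3.57 pos [ 0.5437 -0.0583  0.3249] tool x [ 0.001 -0.001 -1.   ] z [ 0.999 -0.037  0.001] yawz -0.0368 grip 1.005 F [ 0.7 -0.2  0. ]
linear mm [215.   28.6  84.1]
twist deg [-0.96  0.05  0.06]
twist deg [ 1.7904e+02  9.0000e-02 -8.0000e-02]
```

```bash
python3 -m creep '[{"linear":[0.037,0.005,0.014],"twist":[-1,0,0],"fingers":-1},{"linear":[0.074,0.01,0.028],"twist":[-1,0,0],"fingers":-1},{"linear":[0.11,0.015,0.042],"twist":[-1,0,0],"fingers":-1},{"linear":[0.145,0.02,0.056],"twist":[-1,0,0],"fingers":-1},{"linear":[0.18,0.025,0.07],"twist":[-1,0,0],"fingers":-1},{"linear":[0.215,0.0285,0.084],"twist":[-1,0,0],"fingers":-1},{"linear":[0.215,0.0285,0.084],"twist":[-1,0,0],"fingers":-1},{"linear":[0.215,0.0285,0.084],"twist":[-1,0,0],"fingers":-1}]'; python3 -c "
from h import *
im,d=viewer.get_image('wrist'); cv2.imwrite('pics/w2.png',im[:,:,::-1])
im,d=viewer.get_image('top'); cv2.imwrite('pics/t2.png',cv2.resize(im[100:260,160:360,::-1],None,fx=4,fy=3.75))
go([.629,-.033,.032],-0.02)
"
```

```text
time: 4.23
position: [0.6274, -0.0324, 0.1076]
tool_rot: [0.015, 1.575, -0.014]
ft_force: [0.3, 0.7, 0.4]
grip_width: 1.003
t 4.33 pos [ 0.6296 -0.0321  0.1117] tool x [ 0.003 -0.001 -1.   ] z [ 1.    -0.018  0.003] yawz -0.0184 grip 0.999 F [ 0.4 -0.4  1.4]
linear mm [79.7 -0.8 -0.8]
twist deg [0.09 0.16 0.05]
twist deg [-1.7991e+02 -8.0000e-02  2.6000e-01]
```

View pics/w2.png

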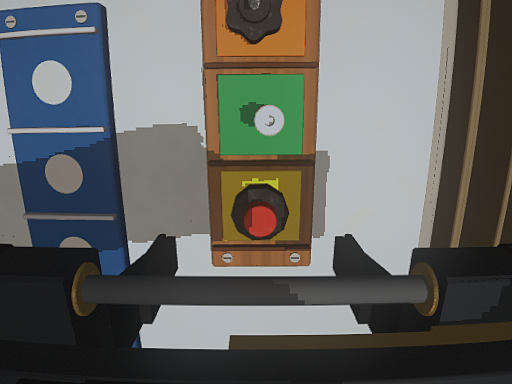

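```bash
python3 -c "
from h import *
p=viewer.camera_params('wrist')
print(pix2plane('wrist',[(261,221),],.047,p), pix2plane('wrist',[(260,211)],.033,p),pix2plane('wrist',[(269,120)],.077,p),pix2plane('wrist',[(52,82),(64,174)],.0145,p))
"
```

```text
[[ 0.63308318 -0.03414749  0.047     ]] [[ 0.63266823 -0.03134481  0.033     ]] [[0.63772664 0.03748924 0.077     ]] [[ 0.476861    0.06775769  0.0145    ]
 [ 0.47490531 -0.00355147  0.0145    ]]
```

```bash
python3 -m creep '[{"linear":[0.03,-0.001,0],"twist":[0,0,0],"fingers":-1},{"linear":[0.055,-0.001,0.001],"twist":[0,0,0],"fingers":-1},{"linear":[0.072,-0.001,0.001],"twist":[0,0,0],"fingers":-1},{"linear":[0.0795,-0.001,0.001],"twist":[0,0,0],"fingers":-1},{"linear":[0.0795,-0.001,0.001],"twist":[0,0,0],"fingers":-1},{"linear":[0.0795,-0.001,0.001],"twist":[0,0,0],"fingers":0},{"linear":[0.0795,-0.001,0.001],"twist":[0,0,0],"fingers":0.5},{"linear":[0.0795,-0.001,0.001],"twist":[0,0,0],"fingers":1}]' 25; python3 -m creep '[{"linear":[0,0,0],"twist":[0,0,0],"fingers":1},{"linear":[0,0,0],"twist":[0,0,0],"fingers":1},{"linear":[0,0,0],"twist":[0,0,0],"fingers":1},{"linear":[0,0,0],"twist":[0,0,0],"fingers":1}]' 25; python3 -c "
from h import *
go([.476,.067,.029],-0.026)"
```

```text
time: 5.0
position: [0.6311, -0.032, 0.032]
tool_rot: [0.013, 1.567, -0.014]
ft_force: [0.1, 0.7, 0.7]
grip_width: 0.852
time: 5.33
position: [0.6297, -0.0318, 0.0299]
tool_rot: [0.013, 1.571, -0.013]
ft_force: [-0.5, -0.3, -0.6]
grip_width: 0.552
t 5.33 pos [ 0.6297 -0.0318  0.0299] tool x [ 0. -0. -1.] z [ 1.    -0.017  0.   ] yawz -0.0165 grip 0.552 F [-0.5 -0.3 -0.6]
linear mm [   0.9   96.3 -155.3]
twist deg [0.54 0.01 0.01]
twist deg [-1.7946e+02 -1.0000e-02  1.0000e-02]
```

```bash
python3 -m creep '[{"linear":[0,0,0],"twist":[0,0,0],"fingers":1},{"linear":[0,0,0],"twist":[0,0,0],"fingers":1},{"linear":[0,0,0],"twist":[0,0,0],"fingers":1},{"linear":[0,0,0],"twist":[0,0,0],"fingers":1},{"linear":[-0.01,0,0],"twist":[0,0,0],"fingers":1},{"linear":[-0.03,0,0],"twist":[0,0,0],"fingers":1},{"linear":[-0.055,0,0],"twist":[0,0,0],"fingers":1},{"linear":[-0.07,0,0],"twist":[0,0,0],"fingers":1}]'; python3 -c "
from h import *
go([.476,.067,.029],-0.026)
im,d=viewer.get_image('wrist'); cv2.imwrite('pics/w3.png',im[:,:,::-1])"
```

```text
time: 6.0
position: [0.6304, -0.0316, 0.1025]
tool_rot: [0.013, 1.569, -0.013]
ft_force: [1.5, 0.2, -0.1]
grip_width: 0.496
t 6.0 pos [ 0.6304 -0.0316  0.1025] tool x [ 0.002 -0.    -1.   ] z [ 1.    -0.016  0.002] yawz -0.0163 grip 0.496 F [ 1.5  0.2 -0.1]
linear mm [  73.2   96.  -156.1]
twist deg [ 0.56  0.12 -0.  ]
twist deg [-179.44    0.      0.19]
```

View pics/w3.png

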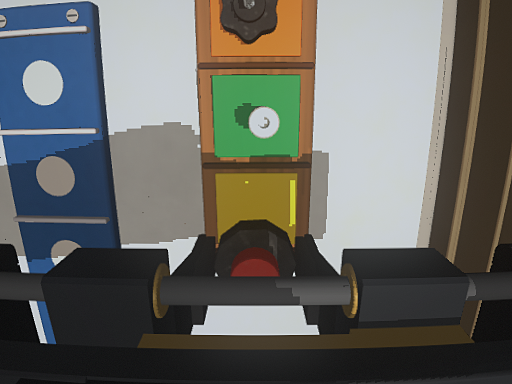

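```bash
python3 -m creep '[{"linear":[0,0.01,-0.02],"twist":[0.5,0,0],"fingers":1},{"linear":[0,0.028,-0.045],"twist":[0.5,0,0],"fingers":1},{"linear":[0,0.047,-0.075],"twist":[0.5,0,0],"fingers":1},{"linear":[0,0.065,-0.105],"twist":[0.5,0,0],"fingers":1},{"linear":[0,0.082,-0.133],"twist":[0.5,0,0],"fingers":1},{"linear":[0,0.093,-0.15],"twist":[0.5,0,0],"fingers":1},{"linear":[0,0.096,-0.156],"twist":[0.5,0,0],"fingers":1},{"linear":[0,0.096,-0.156],"twist":[0.5,0,0],"fingers":1}]'; python3 -c "
from h import *
go([.476,.067,.029],-0.026)"
```

```text
time: 6.72
position: [0.4741, 0.0674, 0.1]
tool_rot: [0.017, 1.571, -0.019]
ft_force: [1.3, -0.4, -0.9]
grip_width: 0.497
t 6.72 pos [0.4741 0.0674 0.1   ] tool x [ 0.    -0.001 -1.   ] z [ 1.    -0.023  0.   ] yawz -0.0229 grip 0.497 F [ 1.3 -0.4 -0.9]
linear mm [71.  -0.3  1.9]
twist deg [0.18 0.01 0.08]
twist deg [-1.7982e+02 -1.3000e-01  2.0000e-02]
```

```bash
python3 -m creep '[{"linear":[0.02,0,0.001],"twist":[0,0,0],"fingers":1},{"linear":[0.04,0,0.001],"twist":[0,0,0],"fingers":1},{"linear":[0.058,0,0.001],"twist":[0,0,0],"fingers":1},{"linear":[0.066,0,0.001],"twist":[0,0,0],"fingers":1},{"linear":[0.07,0,0.001],"twist":[0,0,0],"fingers":1},{"linear":[0.0715,0,0.001],"twist":[0,0,0],"fingers":1},{"linear":[0.0715,0,0.001],"twist":[0,0,0],"fingers":1},{"linear":[0.0715,0,0.001],"twist":[0,0,0],"fingers":1}]'; python3 -c "
from h import *
go([.476,.067,.029],-0.026)"
```

```text
time: 7.38
position: [0.4772, 0.0667, 0.0291]
tool_rot: [0.02, 1.569, -0.02]
ft_force: [0.4, -0.0, -0.6]
grip_width: 0.497
t 7.38 pos [0.4772 0.0667 0.0291] tool x [ 0.002  0.    -1.   ] z [ 1.    -0.026  0.002] yawz -0.0255 grip 0.497 F [ 0.4 -0.  -0.6]
linear mm [ 0.1  0.3 -1.3]
twist deg [ 0.03  0.09 -0.  ]
twist deg [-1.7997e+02  1.0000e-02  1.4000e-01]
```

```bash
python3 -m creep '[{"linear":[0.001,0,0],"twist":[0,0,0],"fingers":0},{"linear":[0.001,0,0],"twist":[0,0,0],"fingers":-0.3},{"linear":[0.001,0,0],"twist":[0,0,0],"fingers":-1},{"linear":[0.001,0,0],"twist":[0,0,0],"fingers":-1},{"linear":[0.001,0,0],"twist":[0,0,0],"fingers":-1},{"linear":[-0.01,0,0],"twist":[0,0,0],"fingers":-1},{"linear":[-0.04,0,0],"twist":[0,0,0],"fingers":-1},{"linear":[-0.075,0,0],"twist":[0,0,0],"fingers":-1}]'; python3 -m creep '[{"linear":[-0.02,0,0],"twist":[0,0,0],"fingers":-1},{"linear":[-0.02,0,0],"twist":[0,0,0],"fingers":-1}]'; python3 -c "
from h import *
go([.636,.037,.115],-0.02)
im,d=viewer.get_image('wrist'); cv2.imwrite('pics/w4.png',im[:,:,::-1])"
```

```text
time: 8.05
position: [0.4743, 0.0668, 0.1031]
tool_rot: [0.02, 1.575, -0.019]
ft_force: [1.0, -0.9, 0.3]
grip_width: 0.938
time: 8.22
position: [0.4797, 0.0674, 0.1288]
tool_rot: [0.019, 1.561, -0.02]
ft_force: [0.6, -0.5, -0.1]
grip_width: 0.986
t 8.22 pos [0.4797 0.0674 0.1288] tool x [ 0.009 -0.001 -1.   ] z [ 1.    -0.025  0.009] yawz -0.025 grip 0.986 F [ 0.6 -0.5 -0.1]
linear mm [ 15.3 -26.5 156.8]
twist deg [-0.29  0.53  0.02]
twist deg [ 1.7971e+02  3.0000e-02 -8.4000e-01]
```

View pics/w4.png

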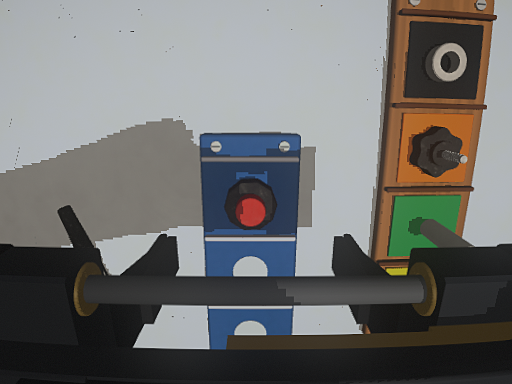

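```bash
python3 -m creep '[{"linear":[0,-0.005,0.03],"twist":[0,0,0],"fingers":-1},{"linear":[0,-0.01,0.06],"twist":[0,0,0],"fingers":-1},{"linear":[0,-0.017,0.1],"twist":[0,0,0],"fingers":-1},{"linear":[0,-0.023,0.138],"twist":[0,0,0],"fingers":-1},{"linear":[0,-0.0265,0.158],"twist":[0,0,0],"fingers":-1},{"linear":[0,-0.0265,0.158],"twist":[0,0,0],"fingers":-1},{"linear":[0,-0.0265,0.158],"twist":[0,0,0],"fingers":-1},{"linear":[0,-0.0265,0.158],"twist":[0,0,0],"fingers":-1}]';python3 -c "
from h import *
im,d=viewer.get_image('wrist'); cv2.imwrite('pics/w5.png',im[:,:,::-1])
go([.636,.037,.05],-0.02)"
```

```text
time: 8.93
position: [0.632, 0.0369, 0.1222]
tool_rot: [0.019, 1.574, -0.019]
ft_force: [-0.0, -0.3, -0.4]
grip_width: 1.001
t 8.98 pos [0.6319 0.037  0.1226] tool x [-0.002 -0.    -1.   ] z [ 1.    -0.024 -0.002] yawz -0.024 grip 1.001 F [ 0.1 -0.5 -0.4]
linear mm [72.6  0.1  4.2]
twist deg [-0.23 -0.12  0.  ]
twist deg [1.7977e+02 1.0000e-02 1.9000e-01]
```

View pics/w5.png

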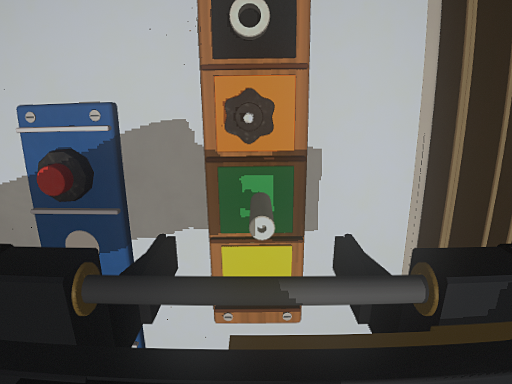

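```bash
python3 -m creep '[{"linear":[0.02,0,0.004],"twist":[0,0,0],"fingers":-1},{"linear":[0.045,0,0.004],"twist":[0,0,0],"fingers":-1},{"linear":[0.065,0,0.004],"twist":[0,0,0],"fingers":-1},{"linear":[0.0725,0,0.004],"twist":[0,0,0],"fingers":-0.5},{"linear":[0.0725,0,0.004],"twist":[0,0,0],"fingers":0.5},{"linear":[0.0725,0,0.004],"twist":[0,0,0],"fingers":1},{"linear":[0.0725,0,0.004],"twist":[0,0,0],"fingers":1},{"linear":[0.0725,0,0.004],"twist":[0,0,0],"fingers":1}]' 20; python3 -m creep '[{"linear":[0,0,0],"twist":[0,0,0],"fingers":1},{"linear":[0,0,0],"twist":[0,0,0],"fingers":1},{"linear":[0,0,0],"twist":[0,0,0],"fingers":1},{"linear":[0,0,0],"twist":[0,0,0],"fingers":1},{"linear":[0,0,0],"twist":[0,0,0],"fingers":1},{"linear":[0,0,0],"twist":[0,0,0],"fingers":1},{"linear":[0,0,0],"twist":[0,0,0],"fingers":1},{"linear":[0,0,0],"twist":[0,0,0],"fingers":1}]' 20; python3 -c "
from h import *
go([.4745,-.003,.047],-0.026)"
```

```text
time: 9.65
position: [0.6385, 0.0363, 0.0526]
tool_rot: [0.02, 1.568, -0.02]
ft_force: [0.1, 0.5, -0.3]
grip_width: 0.705
time: 10.32
position: [0.6375, 0.0361, 0.0507]
tool_rot: [0.02, 1.571, -0.02]
ft_force: [-0.6, -0.1, -0.0]
grip_width: 0.191
t 10.32 pos [0.6375 0.0361 0.0507] tool x [-0. -0. -1.] z [ 1.    -0.025 -0.   ] yawz -0.0253 grip 0.191 F [-0.6 -0.1 -0. ]
linear mm [   3.8  -43.2 -161.9]
twist deg [ 0.04 -0.01  0.  ]
twist deg [-1.7996e+02 -1.0000e-02 -1.0000e-02]
```

```bash
python3 -m creep '[{"linear":[-0.01,0,0],"twist":[0,0,0],"fingers":1},{"linear":[-0.03,0,0],"twist":[0,0,0],"fingers":1},{"linear":[-0.05,0,0],"twist":[0,0,0],"fingers":1},{"linear":[-0.06,-0.003,-0.01],"twist":[0,0,0],"fingers":1},{"linear":[-0.06,-0.01,-0.035],"twist":[0,0,0],"fingers":1},{"linear":[-0.06,-0.018,-0.065],"twist":[0,0,0],"fingers":1},{"linear":[-0.06,-0.027,-0.1],"twist":[0,0,0],"fingers":1},{"linear":[-0.06,-0.036,-0.13],"twist":[0,0,0],"fingers":1}]'; python3 -m creep '[{"linear":[0,-0.004,-0.018],"twist":[0,0,0],"fingers":1},{"linear":[0,-0.006,-0.028],"twist":[0,0,0],"fingers":1},{"linear":[0,-0.007,-0.032],"twist":[0,0,0],"fingers":1},{"linear":[0,-0.007,-0.032],"twist":[0,0,0],"fingers":1},{"linear":[0,-0.007,-0.032],"twist":[0,0,0],"fingers":1}]'; python3 -c "
from h import *
go([.4745,-.003,.048],-0.026)
im,d=viewer.get_image('wrist'); cv2.imwrite('pics/w6.png',im[:,:,::-1])"
```

```text
time: 10.98
position: [0.5048, 0.0035, 0.1111]
tool_rot: [0.019, 1.571, -0.019]
ft_force: [0.1, 0.3, 1.0]
grip_width: 0.185
time: 11.4
position: [0.4754, -0.0026, 0.1115]
tool_rot: [0.02, 1.569, -0.02]
ft_force: [0.5, -0.1, 0.2]
grip_width: 0.192
t 11.4 pos [ 0.4754 -0.0026  0.1115] tool x [ 0.002 -0.    -1.   ] z [ 1.    -0.025  0.002] yawz -0.0251 grip 0.192 F [ 0.5 -0.1  0.2]
linear mm [63.5 -0.4 -1. ]
twist deg [0.05 0.1  0.01]
twist deg [-1.7995e+02 -2.0000e-02  1.5000e-01]
```

View pics/w6.png

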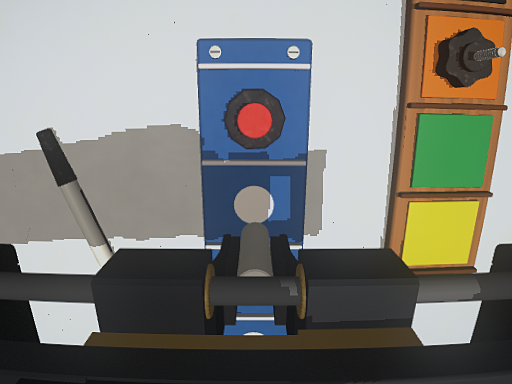

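```bash
python3 -m creep '[{"linear":[0.02,0,-0.001],"twist":[0,0,0],"fingers":1},{"linear":[0.04,0,-0.001],"twist":[0,0,0],"fingers":1},{"linear":[0.054,0,-0.001],"twist":[0,0,0],"fingers":1},{"linear":[0.06,0,-0.001],"twist":[0,0,0],"fingers":1},{"linear":[0.0625,0,-0.001],"twist":[0,0,0],"fingers":1},{"linear":[0.063,0,-0.001],"twist":[0,0,0],"fingers":1},{"linear":[0.063,0,-0.001],"twist":[0,0,0],"fingers":1},{"linear":[0.063,0,-0.001],"twist":[0,0,0],"fingers":1}]'; python3 -c "
from h import *
go([.4745,-.003,.048],-0.026)"
```

```text
time: 12.12
position: [0.4744, -0.0026, 0.0485]
tool_rot: [0.02, 1.569, -0.02]
ft_force: [0.3, 0.4, 0.8]
grip_width: 0.186
t 12.12 pos [ 0.4744 -0.0026  0.0485] tool x [ 0.001  0.    -1.   ] z [ 1.    -0.025  0.001] yawz -0.0251 grip 0.186 F [0.3 0.4 0.8]
linear mm [ 0.5 -0.4  0.1]
twist deg [ 0.05  0.08 -0.  ]
twist deg [-1.7995e+02  0.0000e+00  1.3000e-01]
```

```bash
python3 -m creep '[{"linear":[0.0008,0,0],"twist":[0,0,0],"fingers":1},{"linear":[0.0008,0,0],"twist":[0,0,0],"fingers":0.5},{"linear":[0.0008,0,0],"twist":[0,0,0],"fingers":0.2},{"linear":[0.0008,0,0],"twist":[0,0,0],"fingers":-0.5},{"linear":[0.0008,0,0],"twist":[0,0,0],"fingers":-1},{"linear":[0.0008,0,0],"twist":[0,0,0],"fingers":-1},{"linear":[0.0008,0,0],"twist":[0,0,0],"fingers":-1},{"linear":[0.0008,0,0],"twist":[0,0,0],"fingers":-1}]'; python3 -m creep '[{"linear":[-0.02,0,0],"twist":[0,0,0],"fingers":-1},{"linear":[-0.055,0,0],"twist":[0,0,0],"fingers":-1},{"linear":[-0.08,0,0],"twist":[0,0,0],"fingers":-1},{"linear":[-0.08,0,0],"twist":[0,0,0],"fingers":-1},{"linear":[-0.08,0,0],"twist":[0,0,0],"fingers":-1}]'; python3 -c "
from h import *
go([.628,.107,.125],-0.02)
im,d=viewer.get_image('wrist'); cv2.imwrite('pics/w7.png',im[:,:,::-1])"
```

```text
time: 12.78
position: [0.4734, -0.0028, 0.047]
tool_rot: [0.02, 1.571, -0.02]
ft_force: [0.6, 0.3, 0.0]
grip_width: 0.62
time: 13.2
position: [0.4747, -0.003, 0.1284]
tool_rot: [0.019, 1.567, -0.021]
ft_force: [-1.4, 0.7, -0.5]
grip_width: 0.966
t 13.2 pos [ 0.4747 -0.003   0.1284] tool x [ 0.003 -0.001 -1.   ] z [ 1.    -0.026  0.003] yawz -0.0256 grip 0.966 F [-1.4  0.7 -0.5]
linear mm [  3.8 113.9 150.5]
twist deg [-0.32  0.19  0.07]
twist deg [ 1.7968e+02  1.0000e-01 -3.1000e-01]
```

View pics/w7.png

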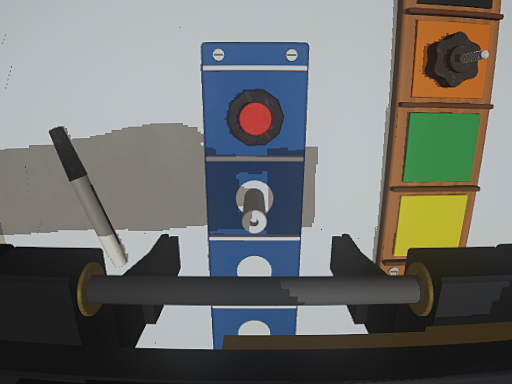

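```bash
python3 -m creep '[{"linear":[0,0.017,0.022],"twist":[0,0,0],"fingers":-1},{"linear":[0,0.04,0.053],"twist":[0,0,0],"fingers":-1},{"linear":[0,0.063,0.084],"twist":[0,0,0],"fingers":-1},{"linear":[0,0.087,0.115],"twist":[0,0,0],"fingers":-1},{"linear":[0,0.105,0.139],"twist":[0,0,0],"fingers":-1},{"linear":[0,0.114,0.151],"twist":[0,0,0],"fingers":-1},{"linear":[0,0.114,0.151],"twist":[0,0,0],"fingers":-1},{"linear":[0,0.114,0.151],"twist":[0,0,0],"fingers":-1}]';python3 -c "
from h import *
im,d=viewer.get_image('wrist'); cv2.imwrite('pics/w8.png',im[:,:,::-1])
go([.628,.107,.031],-0.02)"
```

```text
time: 13.92
position: [0.626, 0.1081, 0.1246]
tool_rot: [0.019, 1.575, -0.018]
ft_force: [-0.2, -0.2, -0.5]
grip_width: 1.002
t 13.97 pos [0.6258 0.107  0.125 ] tool x [-0.004 -0.001 -1.   ] z [ 1.    -0.025 -0.004] yawz -0.0247 grip 1.005 F [ 0.1 -0.9 -0.4]
linear mm [94.   0.1  2.6]
twist deg [-0.27 -0.21  0.05]
twist deg [1.7973e+02 7.0000e-02 3.4000e-01]
```

View pics/w8.png

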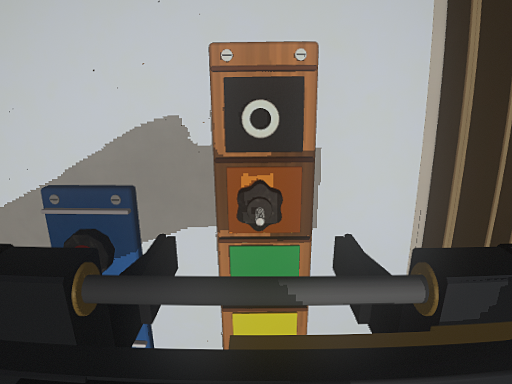

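```bash
python3 -c "
from h import *
p=viewer.camera_params('wrist')
print(pix2plane('wrist',[(259,204)],.032,p),pix2plane('wrist',[(260.5,119)],.029,p))"
python3 -m creep '[{"linear":[0.03,0,0.002],"twist":[0,0,0],"fingers":-1},{"linear":[0.06,0,0.002],"twist":[0,0,0],"fingers":-1},{"linear":[0.082,0,0.002],"twist":[0,0,0],"fingers":-1},{"linear":[0.092,0,0.002],"twist":[0,0,0],"fingers":-1},{"linear":[0.0935,0,0.002],"twist":[0,0,0],"fingers":-0.5},{"linear":[0.0935,0,0.002],"twist":[0,0,0],"fingers":0},{"linear":[0.0935,0,0.002],"twist":[0,0,0],"fingers":0.5},{"linear":[0.0935,0,0.002],"twist":[0,0,0],"fingers":1}]' 20; python3 -m creep '[{"linear":[0,0,0],"twist":[0,0,0],"fingers":1},{"linear":[0,0,0],"twist":[0,0,0],"fingers":1},{"linear":[0,0,0],"twist":[0,0,0],"fingers":1},{"linear":[0,0,0],"twist":[0,0,0],"fingers":1},{"linear":[0,0,0],"twist":[0,0,0],"fingers":1},{"linear":[0,0,0],"twist":[0,0,0],"fingers":1},{"linear":[0,0,0],"twist":[0,0,0],"fingers":1}]' 20; python3 -c "
from h import *
go([.472,-.0733,.029],-0.026)"
```

```text
[[0.62778237 0.10872851 0.032     ]] [[0.63020113 0.17436809 0.029     ]]
time: 14.63
position: [0.6305, 0.1075, 0.0355]
tool_rot: [0.02, 1.568, -0.02]
ft_force: [1.0, 0.2, -0.5]
grip_width: 0.783
time: 15.22
position: [0.6293, 0.1074, 0.0336]
tool_rot: [0.02, 1.571, -0.02]
ft_force: [-0.4, 0.6, 1.3]
grip_width: 0.411
t 15.22 pos [0.6293 0.1074 0.0336] tool x [ 0. -0. -1.] z [ 1.    -0.025  0.   ] yawz -0.0252 grip 0.411 F [-0.4  0.6  1.3]
linear mm [   4.7 -184.6 -152.7]
twist deg [0.04 0.   0.01]
twist deg [-1.7996e+02 -1.0000e-02  0.0000e+00]
```

```bash
python3 -m creep '[{"linear":[-0.01,0,0],"twist":[0,0,0],"fingers":1},{"linear":[-0.035,0,0],"twist":[0,0,0],"fingers":1},{"linear":[-0.065,0,0],"twist":[0,0,0],"fingers":1},{"linear":[-0.08,-0.005,-0.004],"twist":[0,0,0],"fingers":1},{"linear":[-0.08,-0.02,-0.017],"twist":[0,0,0],"fingers":1},{"linear":[-0.08,-0.04,-0.034],"twist":[0,0,0],"fingers":1},{"linear":[-0.08,-0.065,-0.054],"twist":[0,0,0],"fingers":1},{"linear":[-0.08,-0.09,-0.075],"twist":[0,0,0],"fingers":1}]'; python3 -m creep '[{"linear":[0,-0.025,-0.021],"twist":[0,0,0],"fingers":1},{"linear":[0,-0.05,-0.041],"twist":[0,0,0],"fingers":1},{"linear":[0,-0.073,-0.06],"twist":[0,0,0],"fingers":1},{"linear":[0,-0.088,-0.073],"twist":[0,0,0],"fingers":1},{"linear":[0,-0.0945,-0.078],"twist":[0,0,0],"fingers":1},{"linear":[0,-0.0945,-0.078],"twist":[0,0,0],"fingers":1},{"linear":[0,-0.0945,-0.078],"twist":[0,0,0],"fingers":1}]'; python3 -c "
from h import *
go([.472,-.0733,.0315],-0.026)
im,d=viewer.get_image('wrist'); cv2.imwrite('pics/w9.png',im[:,:,::-1])"
```

```text
time: 15.88
position: [0.551, 0.0185, 0.1136]
tool_rot: [0.019, 1.57, -0.019]
ft_force: [-0.8, -1.1, 0.4]
grip_width: 0.409
time: 16.47
position: [0.4722, -0.0729, 0.1139]
tool_rot: [0.02, 1.569, -0.02]
ft_force: [0.7, 0.8, -0.3]
grip_width: 0.41
t 16.47 pos [ 0.4722 -0.0729  0.1139] tool x [ 0.001 -0.    -1.   ] z [ 1.    -0.026  0.001] yawz -0.0256 grip 0.41 F [ 0.7  0.8 -0.3]
linear mm [82.4 -0.4 -0.3]
twist deg [0.02 0.07 0.01]
twist deg [-1.7998e+02 -1.0000e-02  1.2000e-01]
```

View pics/w9.png

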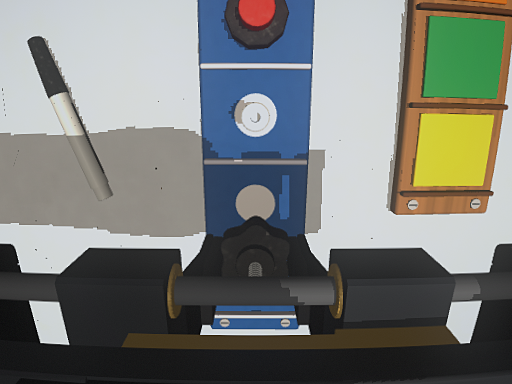

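```bash
python3 -m creep '[{"linear":[0.025,0,0],"twist":[0,0,0],"fingers":1},{"linear":[0.05,0,0],"twist":[0,0,0],"fingers":1},{"linear":[0.07,0,0],"twist":[0,0,0],"fingers":1},{"linear":[0.078,0,0],"twist":[0,0,0],"fingers":1},{"linear":[0.081,0,0],"twist":[0,0,0],"fingers":1},{"linear":[0.082,0,0],"twist":[0,0,0],"fingers":1},{"linear":[0.082,0,0],"twist":[0,0,0],"fingers":1},{"linear":[0.082,0,0],"twist":[0,0,0],"fingers":1}]'; python3 -c "
from h import *
go([.472,-.0733,.0315],-0.026)"
```

```text
time: 17.18
position: [0.4729, -0.0731, 0.0326]
tool_rot: [0.019, 1.569, -0.02]
ft_force: [0.4, 0.1, 0.4]
grip_width: 0.409
t 17.18 pos [ 0.4729 -0.0731  0.0326] tool x [ 0.002 -0.    -1.   ] z [ 1.    -0.025  0.002] yawz -0.0249 grip 0.409 F [0.4 0.1 0.4]
linear mm [ 1.1 -0.2 -0.9]
twist deg [0.06 0.12 0.03]
twist deg [-1.7994e+02 -4.0000e-02  1.9000e-01]
```

```bash
python3 -m creep '[{"linear":[0.001,0,0],"twist":[0,0,0],"fingers":1},{"linear":[0.001,0,0],"twist":[0,0,0],"fingers":0.2},{"linear":[0.001,0,0],"twist":[0,0,0],"fingers":-0.1},{"linear":[0.001,0,0],"twist":[0,0,0],"fingers":-1},{"linear":[0.001,0,0],"twist":[0,0,0],"fingers":-1},{"linear":[0.001,0,0],"twist":[0,0,0],"fingers":-1},{"linear":[0.001,0,0],"twist":[0,0,0],"fingers":-1},{"linear":[0.001,0,0],"twist":[0,0,0],"fingers":-1}]'; python3 -m creep '[{"linear":[-0.02,0,0],"twist":[0,0,0],"fingers":-1},{"linear":[-0.055,0,0],"twist":[0,0,0],"fingers":-1},{"linear":[-0.09,0,0],"twist":[0,0,0],"fingers":-1},{"linear":[-0.11,0,0],"twist":[0,0,0],"fingers":-1},{"linear":[-0.11,0,0],"twist":[0,0,0],"fingers":-1},{"linear":[-0.11,0,0],"twist":[0,0,0],"fingers":-1}]'; python3 -c "
from h import *
go([.6315,.1765,.13],-0.02)
im,d=viewer.get_image('wrist'); cv2.imwrite('pics/w10.png',im[:,:,::-1])"
```

```text
time: 17.85
position: [0.4717, -0.0732, 0.0305]
tool_rot: [0.02, 1.571, -0.02]
ft_force: [0.3, 0.3, 0.4]
grip_width: 0.779
time: 18.35
position: [0.4725, -0.0735, 0.1416]
tool_rot: [0.019, 1.568, -0.021]
ft_force: [-0.6, 0.6, 0.1]
grip_width: 0.995
t 18.35 pos [ 0.4725 -0.0735  0.1416] tool x [ 0.003 -0.002 -1.   ] z [ 1.    -0.025  0.003] yawz -0.0254 grip 0.995 F [-0.6  0.6  0.1]
linear mm [ 11.6 254.  152.5]
twist deg [-0.31  0.15  0.08]
twist deg [ 1.7969e+02  1.3000e-01 -2.3000e-01]
```

View pics/w10.png

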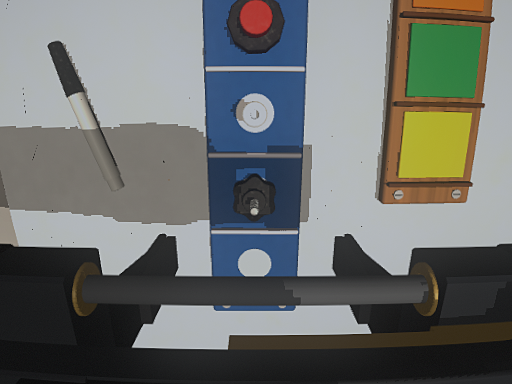

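```bash
python3 -m creep '[{"linear":[0,0.03,0.018],"twist":[0,0,0],"fingers":-1},{"linear":[0,0.063,0.038],"twist":[0,0,0],"fingers":-1},{"linear":[0,0.096,0.058],"twist":[0,0,0],"fingers":-1},{"linear":[0,0.13,0.078],"twist":[0,0,0],"fingers":-1},{"linear":[0,0.163,0.098],"twist":[0,0,0],"fingers":-1},{"linear":[0,0.197,0.118],"twist":[0,0,0],"fingers":-1},{"linear":[0,0.23,0.138],"twist":[0,0,0],"fingers":-1},{"linear":[0,0.254,0.1525],"twist":[0,0,0],"fingers":-1}]';python3 -m creep '[{"linear":[0.02,0,0],"twist":[0,0,0],"fingers":-1},{"linear":[0.02,0,0],"twist":[0,0,0],"fingers":-1},{"linear":[0.02,0,0],"twist":[0,0,0],"fingers":-1}]';python3 -c "
from h import *
im,d=viewer.get_image('wrist'); cv2.imwrite('pics/w11.png',im[:,:,::-1])
go([.6315,.1765,.03],-0.02)"
```

```text
time: 19.07
position: [0.6302, 0.1803, 0.1377]
tool_rot: [0.019, 1.574, -0.017]
ft_force: [-0.1, 0.6, 0.1]
grip_width: 0.998
time: 19.32
position: [0.6285, 0.176, 0.1172]
tool_rot: [0.018, 1.577, -0.021]
ft_force: [0.6, -0.7, -0.1]
grip_width: 0.997
t 19.37 pos [0.6294 0.1755 0.1187] tool x [-0.004 -0.002 -1.   ] z [ 1.    -0.026 -0.004] yawz -0.0259 grip 1.003 F [ 0.3 -1.6 -0.1]
linear mm [88.6  1.2  2.4]
twist deg [-0.34 -0.21  0.09]
twist deg [1.7966e+02 1.5000e-01 3.3000e-01]
```

View pics/w11.png

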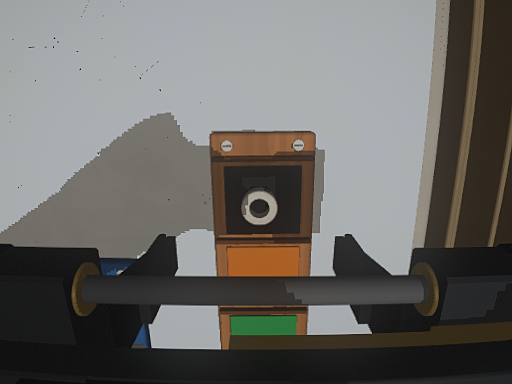

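```bash
python3 -c "
from h import *
p=viewer.camera_params('wrist'); print(pix2plane('wrist',[(259.5,206)],.029,p))
im=cv2.imread('pics/w11.png'); cv2.imwrite('pics/w11c.png',cv2.resize(im[160:250,200:330],None,fx=6,fy=6,interpolation=cv2.INTER_CUBIC)*1)"
```

```text
[[0.63173933 0.1765834  0.029     ]]
```

View pics/w11c.png

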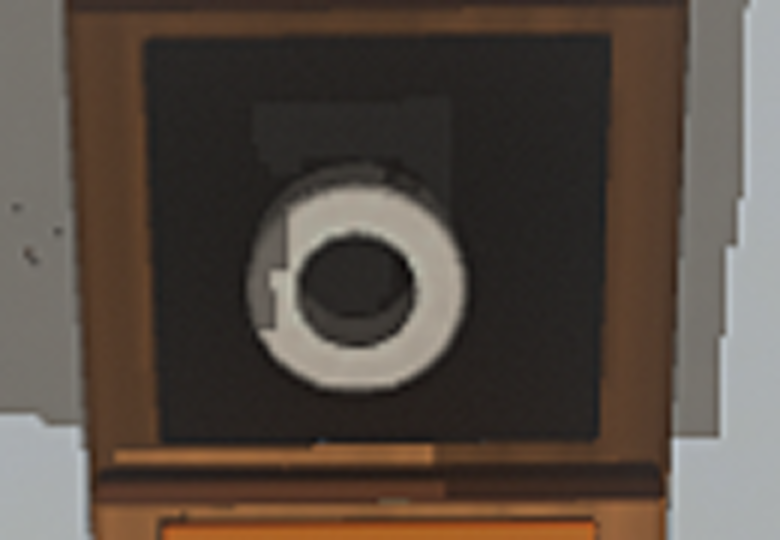

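```bash
python3 -m creep '[{"linear":[0.03,0.001,0.002],"twist":[0,0,0],"fingers":-1},{"linear":[0.06,0.001,0.0025],"twist":[0,0,0],"fingers":-1},{"linear":[0.08,0.001,0.0025],"twist":[0,0,0],"fingers":-1},{"linear":[0.088,0.001,0.0025],"twist":[0,0,0],"fingers":-1},{"linear":[0.089,0.001,0.0025],"twist":[0,0,0],"fingers":-1},{"linear":[0.089,0.001,0.0025],"twist":[0,0,0],"fingers":-1},{"linear":[0.089,0.001,0.0025],"twist":[0,0,0],"fingers":-1}]' 20;  python3 -c "
from h import *
go([.6315,.1765,.03],-0.02)"
```

```text
time: 19.95
position: [0.6343, 0.1778, 0.0335]
tool_rot: [0.021, 1.568, -0.02]
ft_force: [-0.0, 0.5, 0.1]
grip_width: 1.002
t 19.95 pos [0.6343 0.1778 0.0335] tool x [ 0.003  0.001 -1.   ] z [ 1.    -0.026  0.003] yawz -0.0259 grip 1.002 F [-0.   0.5  0.1]
linear mm [ 3.5 -1.4 -2.8]
twist deg [-0.34  0.16 -0.03]
twist deg [ 1.7966e+02 -5.0000e-02 -2.5000e-01]
```

```bash
python3 -m creep '[{"linear":[0.002,-0.001,-0.001],"twist":[0,0,0],"fingers":0},{"linear":[0.002,-0.001,-0.001],"twist":[0,0,0],"fingers":0.3},{"linear":[0.002,-0.001,-0.001],"twist":[0,0,0],"fingers":1},{"linear":[0.002,-0.001,-0.001],"twist":[0,0,0],"fingers":1},{"linear":[0.002,-0.001,-0.001],"twist":[0,0,0],"fingers":1},{"linear":[0.002,-0.001,-0.001],"twist":[0,0,0],"fingers":1},{"linear":[0.002,-0.001,-0.001],"twist":[0,0,0],"fingers":1},{"linear":[0.002,-0.001,-0.001],"twist":[0,0,0],"fingers":1}]' 20; python3 -m creep '[{"linear":[0,0,0],"twist":[0,0,0],"fingers":1},{"linear":[0,0,0],"twist":[0,0,0],"fingers":1},{"linear":[0,0,0],"twist":[0,0,0],"fingers":1},{"linear":[0,0,0],"twist":[0,0,0],"fingers":1},{"linear":[0,0,0],"twist":[0,0,0],"fingers":1}]' 20; python3 -c "
from h import *
go([.470,-.1434,.029],-0.026)"
```

```text
time: 20.62
position: [0.632, 0.1768, 0.0295]
tool_rot: [0.02, 1.571, -0.02]
ft_force: [0.9, -0.1, -0.7]
grip_width: 0.477
time: 21.03
position: [0.632, 0.1768, 0.0294]
tool_rot: [0.02, 1.571, -0.02]
ft_force: [1.0, 0.6, -0.6]
grip_width: 0.308
t 21.03 pos [0.632  0.1768 0.0294] tool x [-0. -0. -1.] z [ 1.    -0.025 -0.   ] yawz -0.0252 grip 0.308 F [ 1.   0.6 -0.6]
linear mm [   0.5 -324.2 -153.9]
twist deg [ 0.05 -0.01  0.  ]
twist deg [-1.7995e+02 -1.0000e-02 -1.0000e-02]
```

```bash
python3 -m creep '[{"linear":[0,0,0],"twist":[0,0,0],"fingers":1},{"linear":[-0.01,0,0],"twist":[0,0,0],"fingers":1},{"linear":[-0.035,0,0],"twist":[0,0,0],"fingers":1},{"linear":[-0.065,0,0],"twist":[0,0,0],"fingers":1},{"linear":[-0.09,0,0],"twist":[0,0,0],"fingers":1},{"linear":[-0.09,-0.018,-0.009],"twist":[0,0,0],"fingers":1},{"linear":[-0.09,-0.045,-0.022],"twist":[0,0,0],"fingers":1},{"linear":[-0.09,-0.075,-0.036],"twist":[0,0,0],"fingers":1}]'; python3 -m creep '[{"linear":[0,-0.032,-0.015],"twist":[0,0,0],"fingers":1},{"linear":[0,-0.065,-0.031],"twist":[0,0,0],"fingers":1},{"linear":[0,-0.098,-0.047],"twist":[0,0,0],"fingers":1},{"linear":[0,-0.13,-0.062],"twist":[0,0,0],"fingers":1},{"linear":[0,-0.163,-0.077],"twist":[0,0,0],"fingers":1},{"linear":[0,-0.195,-0.092],"twist":[0,0,0],"fingers":1},{"linear":[0,-0.225,-0.106],"twist":[0,0,0],"fingers":1},{"linear":[0,-0.242,-0.114],"twist":[0,0,0],"fingers":1}]'; python3 -m creep '[{"linear":[0,-0.006,-0.003],"twist":[0,0,0],"fingers":1},{"linear":[0,-0.007,-0.0035],"twist":[0,0,0],"fingers":1},{"linear":[0,-0.007,-0.0035],"twist":[0,0,0],"fingers":1},{"linear":[0,-0.007,-0.0035],"twist":[0,0,0],"fingers":1}]'; python3 -c "
from h import *
go([.470,-.1434,.0275],-0.026)
im,d=viewer.get_image('wrist'); cv2.imwrite('pics/w12.png',im[:,:,::-1])"
```

```text
time: 21.7
position: [0.5941, 0.1041, 0.121]
tool_rot: [0.018, 1.569, -0.016]
ft_force: [1.0, -0.4, -1.2]
grip_width: 0.306
time: 22.37
position: [0.4721, -0.1403, 0.1202]
tool_rot: [0.021, 1.571, -0.025]
ft_force: [0.6, -0.5, -0.5]
grip_width: 0.309
time: 22.7
position: [0.4714, -0.1413, 0.1199]
tool_rot: [0.018, 1.57, -0.017]
ft_force: [-0.0, 0.7, -1.0]
grip_width: 0.309
t 22.7 pos [ 0.4714 -0.1413  0.1199] tool x [ 0.001  0.001 -1.   ] z [ 1.    -0.023  0.001] yawz -0.0226 grip 0.309 F [-0.   0.7 -1. ]
linear mm [92.4 -2.2 -1.4]
twist deg [ 0.2   0.05 -0.04]
twist deg [-1.798e+02  6.000e-02  8.000e-02]
```

View pics/w12.png

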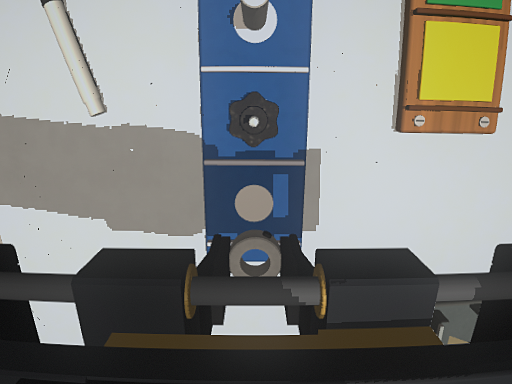

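```bash
python3 -m creep '[{"linear":[0.03,-0.001,-0.001],"twist":[0,0,0],"fingers":1},{"linear":[0.058,-0.001,-0.001],"twist":[0,0,0],"fingers":1},{"linear":[0.078,-0.001,-0.001],"twist":[0,0,0],"fingers":1},{"linear":[0.087,-0.001,-0.001],"twist":[0,0,0],"fingers":1},{"linear":[0.09,-0.001,-0.001],"twist":[0,0,0],"fingers":1},{"linear":[0.0915,-0.001,-0.001],"twist":[0,0,0],"fingers":1},{"linear":[0.0915,-0.001,-0.001],"twist":[0,0,0],"fingers":1},{"linear":[0.0915,-0.001,-0.001],"twist":[0,0,0],"fingers":1}]'; python3 -c "
from h import *
go([.470,-.1434,.0272],-0.026)"
```

```text
time: 23.42
position: [0.4706, -0.1443, 0.0292]
tool_rot: [0.019, 1.569, -0.02]
ft_force: [-0.9, -0.2, 0.3]
grip_width: 0.308
t 23.42 pos [ 0.4706 -0.1443  0.0292] tool x [ 0.002 -0.001 -1.   ] z [ 1.    -0.025  0.002] yawz -0.0249 grip 0.308 F [-0.9 -0.2  0.3]
linear mm [ 2.   0.9 -0.6]
twist deg [0.06 0.12 0.05]
twist deg [-1.7994e+02 -8.0000e-02  1.9000e-01]
```

```bash
python3 -m creep '[{"linear":[0.001,0,0],"twist":[0,0,0],"fingers":1},{"linear":[0.001,0,0],"twist":[0,0,0],"fingers":1},{"linear":[0.001,0,0],"twist":[0,0,0],"fingers":0.3},{"linear":[0.001,0,0],"twist":[0,0,0],"fingers":0},{"linear":[0.001,0,0],"twist":[0,0,0],"fingers":-1},{"linear":[0.001,0,0],"twist":[0,0,0],"fingers":-1},{"linear":[0.001,0,0],"twist":[0,0,0],"fingers":-1},{"linear":[0.001,0,0],"twist":[0,0,0],"fingers":-1}]'; python3 -m creep '[{"linear":[-0.02,0,0],"twist":[0,0,0],"fingers":-1},{"linear":[-0.055,0,0],"twist":[0,0,0],"fingers":-1},{"linear":[-0.09,0,0],"twist":[0,0,0],"fingers":-1},{"linear":[-0.125,0,0],"twist":[0,0,0],"fingers":-1},{"linear":[-0.15,0,0],"twist":[0,0,0],"fingers":-1},{"linear":[-0.15,0,0],"twist":[0,0,0],"fingers":-1},{"linear":[-0.15,0,0],"twist":[0,0,0],"fingers":-1}]';  python3 -c "
from h import *
go(None)
im,d=viewer.get_image('wrist'); p=viewer.camera_params('wrist'); cv2.imwrite('pics/w13.png',im[:,:,::-1])
im,d=viewer.get_image('side'); cv2.imwrite('pics/s13.png',cv2.resize(im[160:260,140:340,::-1],None,fx=4,fy=4))
for c in ('side','wrist'):
  for n in ['spacer_post','clamp_knob','star_knob','shaft_collar','blue_rack']:
    r=nets.place_of(c,n); print(n,[(np.round(x['centre'],4).tolist(),round(x['conf'],2)) for x in r[:2]])
"
```

```text
time: 24.08
position: [0.4694, -0.1442, 0.027]
tool_rot: [0.02, 1.571, -0.02]
ft_force: [-0.1, -0.4, 0.5]
grip_width: 0.645
time: 24.67
position: [0.4704, -0.1446, 0.1785]
tool_rot: [0.018, 1.568, -0.022]
ft_force: [0.1, 0.2, -0.2]
grip_width: 0.992
t 24.67 pos [ 0.4704 -0.1446  0.1785] tool x [ 0.003 -0.002 -1.   ] z [ 1.    -0.025  0.003] yawz -0.0254 grip 0.992 F [ 0.1  0.2 -0.2]
spacer_post [([0.4748, 0.0004, 0.0128], 0.69), ([0.5389, -0.3402, -0.0008], 0.23)]
clamp_knob [([0.4762, 0.0657, 0.0148], 0.68)]
star_knob [([0.4737, -0.0664, 0.0113], 0.54)]
shaft_collar [([0.4675, -0.1417, 0.0141], 0.48)]
blue_rack [([0.4729, -0.037, 0.0054], 0.93)]
spacer_post [([0.4738, -0.0011, 0.0161], 0.65)]
clamp_knob []
star_knob [([0.4722, -0.0719, 0.012], 0.6)]
shaft_collar [([0.4724, -0.1442, 0.0113], 0.91)]
blue_rack [([0.4712, -0.0376, 0.002], 0.93), ([0.4716, -0.0699, 0.013], 0.71)]
```

View pics/w13.png

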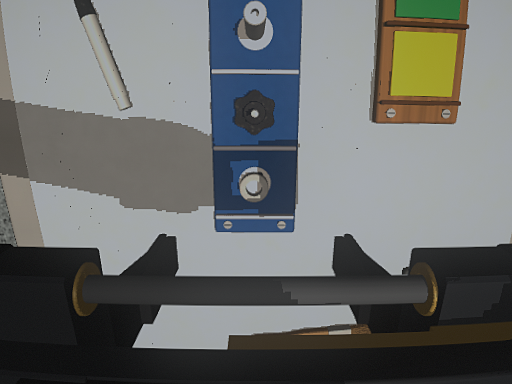

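View pics/s13.png

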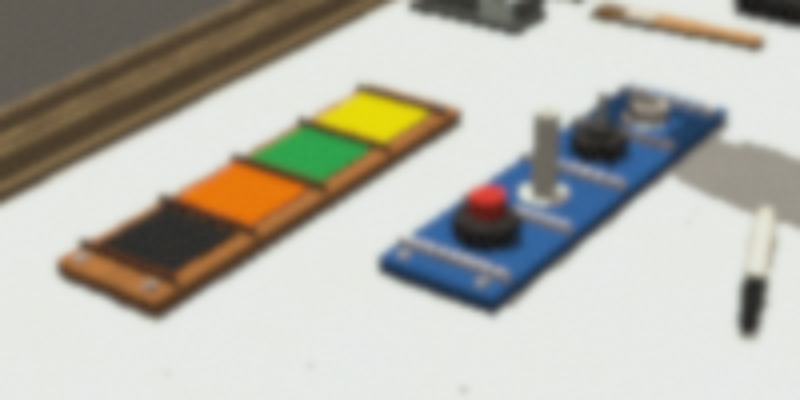

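The side and wrist pictures show clamp knob, post, star knob and collar standing left to right, each on its disc. The collar is at pixel (254,184) in the wrist picture, within its compartment. The gripper is clear.

```bash
python3 -c "
from h import *
go(None); job.close_job()"
```

```text
t 25.27 pos [ 0.4693 -0.1441  0.1768] tool x [-0.  0. -1.] z [ 1.    -0.025 -0.   ] yawz -0.0252 grip 0.996 F [ 0.2  0.5 -0.7]
the job is handed in; nothing more can be done
```

I moved all four fittings to the blue rack in reverse order and handed the job in at 25.3 s. In the wooden rack they stood, left to right: collar, star knob, post, clamp knob. In the blue rack they now stand: clamp knob, post, star knob, collar.

- **Placement:** the last side and wrist pictures showed each fitting upright on its disc. The networks' positions were within about 4 mm of the measured disc centres from the wrist camera. From the side camera they were within about 7 mm, the largest for the star knob along y.
- **Disagreement:** that 7 mm star knob reading disagrees with the wrist camera, which put it at about 1.5 mm.
- **Missed detection:** the wrist camera's network did not report the clamp knob in the last picture, where the knob was out of view. The side camera put it about 1 mm off centre.
- **Forces and clearance:** force readings stayed under 2 N throughout. The gripper ended open and clear of everything, about 0.18 m above the table.
- **Bystanders:** the arm stayed well clear of the screwdriver and brush while picking and placing, but I did not measure their positions again at the end.

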